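# Fill the bead tube through its funnel

### The arm

A 6-joint arm with a two-finger parallel gripper is mounted at the origin on a cart in front of the work surface, level with it; the furniture and walls round the work are solid. World frame = base frame: x ahead of the robot, y to its left, z up, the work surface at z = 0. Lengths are in m, angles in rad, forces in N, time in s.
With the tool pointing down it reaches from about 0.35 to 0.975 m from the base axis. Payload 4.9 kg.
Tool frame: the origin (TCP) lies midway between the tips of the shut fingers; the grasp point (between the pads) lies 19 mm behind it; z points along the fingers, y is the line along which they close (so a half turn about z gives the same grasp; the last joint's range is limited). The gripper opens to 85 mm and grips with 20 to 120 N. Pads are 22 mm wide; open, the fingers measure 114 mm over their backs; the gripper's body (76 mm by 85 mm) begins 54 mm behind the grasp point. The pads swing forward as they close: fully open they stand 13 mm farther back than shut.
Start: joints at [1.067, 0.053, 1.613, -0, 1.476, -0.119], TCP at [0.235, 0.579, 0.231] pointing down, gripper open.
Joint ranges: [-3.01, 3.01], [-1.01, 2.22], [0.06, 2.58], [-1.02, 4.17], [0.09, 2.62], [-3.14, 3.14]. Speed limits (rad/s): [2.57, 2.57, 3.14, 3.14, 3.14, 3.14].

### API

Orientations are given as a rotation vector (axis times angle).
In Python, from station import telemetry, optics, ctrl gives the robot as it stands.
- The arm moves only by the shell command python3 -m pendant 'ROWS' [FORCE]. ROWS is JSON, one flat list of numbers, 7 for each row, row after row: the turn, a rotation vector about the tool's x, y, z as a fraction of full scale, then the shift along the tool's x, y, z as a fraction of full scale, then the opening, from 0 (shut) to 1 (fully open). In form: [ax, ay, az, tx, ty, tz, fingers, ax, ay, az, tx, ty, tz, fingers, ...]. A call has 1 to 12 rows; each row is the pose to reach, as a shift and turn from the pose commanded when the call began, along the tool's axes at that moment; what a row does not reach only later rows make up. Full scale, the value 1, is 300 mm for a shift and 30 degrees for a turn. A row lasts 1/8 s, in which the tool goes at most 62.5 mm and 10.7 degrees, less where a joint would pass 70% of its speed; a pose out of reach is approached as far as the arm can. A call with a number of a shift or a turn outside -1 to 1 is refused whole. A call with a gripper value outside its range is refused whole. The fingers move at their own pace and stop on an object; FORCE is the grip in N (left out, the last holds). Time passes only in rows, so rows that repeat a pose let the fingers close. It gives the time, the measured TCP pose, the force, the opening and the grip force at its end, in the units of the state.
- telemetry.get_obs(): the state, without advancing time (a new reading comes with each control period).
- optics.get_image(name): name is "scene" or "top" or "wrist"; returns a dict with "image" (480x640x3 uint8, red, green, blue), "depth" (480x640 float32, m along the optical axis (not along the pixel's ray), 0 where there is no reading), "fx", "fy", "cx", "cy" (pixels), "rvec" (rotation vector, rad) and "tvec" (3), from world to camera coordinates, as OpenCV has them. Camera axes: x right, y down, z forward; pixel columns grow to the right and rows downward; lengths in m; the calibration is good to about 2 mm. A picture is of the moment at which its call begins.
- ctrl.finish_job(): hands the job in; it is judged then, once.
The state is a dict: "t": time; "q": joint angles; "dq": joint speeds; "effort": joint torques, N m; "tool_pos": TCP position; "tool_rot": TCP orientation; "contact_force": force on the tool from outside, world axes, zero at the start; "wrist_torque": the same for the moment, N m; "opening": finger opening in m; "grip_force": force on a finger pad.
Only numpy, scipy, OpenCV 4.12 (cv2) and the standard library are available. Lean on these libraries where they do the work, as an engineer would, in place of code of your own. Each camera call takes 0.05 s, during which the arm holds its last target. There are 200 camera calls.

### The job

Pick up the little metal scoop by its wooden handle and pour its four brass beads through the wide funnel into the narrow tube below it, so that all four end up inside the tube. Then set the empty scoop back down flat on the bench and let go; leave the tube standing upright where it is.

Things in the scene. Friction and masses are not known exactly. Their poses are not given: they have to be found in the camera images.
- scoop: Aluminium scoop, 105 x 54 mm, 86 tall, 0.14 kg. Origin: underside, mid-length. Open mouth at its -x: floor level for x 0..46 mm, then rising 15 deg to the mouth edge (x -55, z 17; 49 wide). Walls up to 37 high. Wooden bar handle along x, 16 x 16 mm, centre y 0, z 78, x -24..44, held by a strap at its +x end; grip across y near x 6. Holds its beads when level; mouth tipped down 35+ deg empties it.
- tube: Narrow clear tube on a round dark-wood foot (90 mm across) with a wide steel funnel in its top, one piece, loose, 0.6 kg, 128 mm tall. Origin: centre of its underside; z up the axis. Tube 43 mm outside, 38 inside, inner floor at z 15 mm; funnel stem, bore 32 mm, from z 66 to 82; cone opens from there to the rim, 119 mm inside, at z 128.
- bead_0: Brass bead, ball of 13 mm diameter, 11 g, loose in the scoop. Origin: its centre.
- bead_1: Brass bead, as bead_0, loose in the scoop. Origin: its centre.
- bead_2: Brass bead, as bead_0, loose in the scoop. Origin: its centre.
- bead_3: Brass bead, as bead_0, loose in the scoop. Origin: its centre.

How it is judged:
By the outcome, as a careful person would: the job done as asked, in the order asked, and still so for the second after the job is handed in, with the robot touching nothing.
It also fails if it takes over 58 s, if anything falls off the work surface, if the arm or the gripper's body presses on something with over 40 N, if the wrist force passes 120 N, or if a joint passes its speed limit or range.

## Working session

There is one attempt and no reset: what is moved stays moved. The work goes in short steps, Python scripts to look and compute and a shell command to move; the robot and the scene stay as the last step left them, time stands still between calls to the robot, and variables do not carry over. Pictures are saved under pics/ and viewed, at most 10 in all, crops included, and the job is handed in when it is done.

```bash
mkdir -p pics; cat > h.py <<'E'
import numpy as np, cv2
from scipy.spatial.transform import Rotation as R
from station import telemetry, optics, ctrl
def shot(n, f=None):
    d=optics.get_image(n)
    if f: cv2.imwrite('pics/'+f, d['image'][:,:,::-1])
    Rm=R.from_rotvec(np.array(d['rvec']).ravel()).as_matrix(); t=np.array(d['tvec']).ravel()
    z=d['depth']; v,u=np.mgrid[:480,:640]
    P=np.stack([(u-d['cx'])/d['fx']*z,(v-d['cy'])/d['fy']*z,z],-1)
    d['P']=(P-t)@Rm; d['R']=Rm; d['t']=t; d['C']=-Rm.T@t
    return d
def ray(d,u,v,z):
    r=d['R'].T@np.array([(u-d['cx'])/d['fx'],(v-d['cy'])/d['fy'],1]); return d['C']+r*(z-d['C'][2])/r[2]
E
python3 - <<'E'
from h import *
a=shot('scene','s0.png'); b=shot('top','t0.png')
np.savez('m0.npz',s=a['P'],t=b['P'])
print(a['C'],b['C'],telemetry.get_obs())
E
```

```text
[-0.13654836 -0.48507708  0.78915097] [0.27691731 0.03629259 1.10909343] {'t': 0.1, 'q': array([ 1.06702922e+00,  5.33274920e-02,  1.61415951e+00,  2.29793085e-05,
        1.47603645e+00, -1.19008060e-01]), 'dq': array([ 5.86088920e-04,  2.84712234e-04,  5.30267984e-05, -9.51609435e-04,
        2.25575581e-03, -2.36577623e-03]), 'effort': array([ 5.91390744e-04, -3.94897449e+01, -3.71365821e+01, -8.08914024e-05,
        3.91437105e-03, -6.92543409e-07]), 'tool_pos': array([0.23430401, 0.57879974, 0.23016157]), 'tool_rot': array([-6.00542863e-01, -3.08303278e+00,  2.87546770e-03]), 'contact_force': array([ 0.50622515, -0.29081525, -1.46174745]), 'wrist_torque': array([-0.02013892, -0.01997676, -0.03228659]), 'grip_force': 0.0, 'opening': 0.08559756266778576}
```

View pics/s0.png

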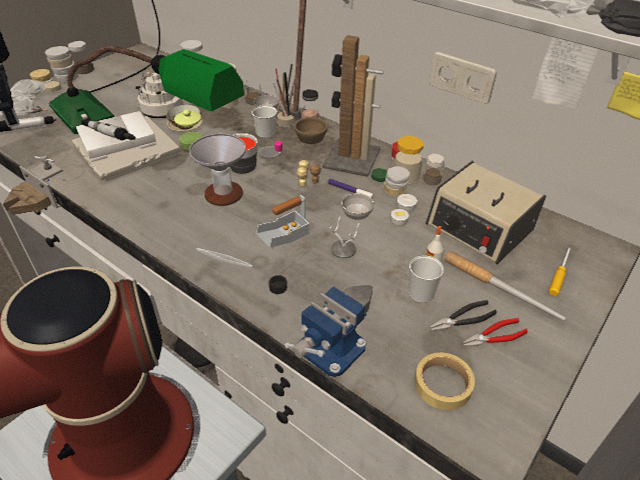

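View pics/t0.png

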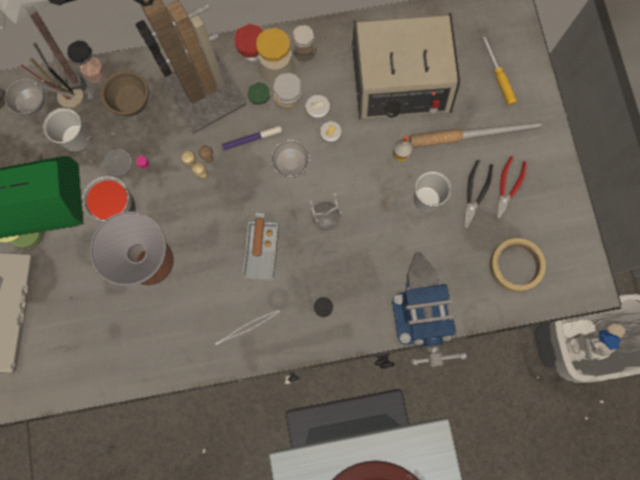

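The scene picture shows the scoop at about (283,228), its handle at (287,204), and the funnel at (218,152) with its foot at (223,192). In the top view the handle is at (258,237), the scoop's mouth edge at (259,277), the funnel rim at (129,249) and the foot at (155,265). The green lamp stands beyond the funnel.

```bash
python3 - <<'E'
from h import *
m=np.load('m0.npz'); T=m['t'];S=m['s']
im=cv2.imread('pics/t0.png')
hsv=cv2.cvtColor(im,cv2.COLOR_BGR2HSV)
w=np.zeros((480,640),bool); w[205:285,235:290]=1
h=w&(hsv[:,:,0]<15)&(hsv[:,:,1]>110)&(T[:,:,2]>.06)
p=T[h]; c=p.mean(0); u,s,v=np.linalg.svd(p[:,:2]-c[:2],full_matrices=False); e=(p[:,:2]-c[:2])@v[0]
print('handle top',h.sum(),c,v[0],e.min(),e.max(),np.median(p[:,2]))
si=cv2.cvtColor(cv2.imread('pics/s0.png'),cv2.COLOR_BGR2HSV)
w2=np.zeros((480,640),bool); w2[190:250,250:312]=1
h2=w2&(si[:,:,0]<15)&(si[:,:,1]>110)&(S[:,:,2]>.06)
p=S[h2];print('handle scene',h2.sum(),p.mean(0),p.min(0),p.max(0))
b=w&(T[:,:,2]>.012)&(T[:,:,2]<.075); q=T[b][:,:2].astype(np.float32); r=cv2.minAreaRect(q); print('scoop body rect',r,cv2.boxPoints(r))
# funnel rim
for n,Q,win in(('top',T,(205,295,80,180)),('scene',S,(125,215,180,255))):
    w=np.zeros((480,640),bool); w[win[0]:win[1],win[2]:win[3]]=1
    g=w&(Q[:,:,2]>.121)&(Q[:,:,2]<.135); k=Q[g][:,:2].astype(np.float32)
    print(n,g.sum(),cv2.minEnclosingCircle(k))
# obstacles tall points near
for Q in (T,S):
    g=(Q[:,:,2]>.14)&(Q[:,:,0]<.75)&(Q[:,:,0]>.2); k=Q[g]
    H={}
    for a in k: 
        t=(round(a[0]/.05)*5,round(a[1]/.05)*5); H[t]=max(H.get(t,0),round(float(a[2]),2))
    print(sorted(H.items()))
E
```

```text
handle top 259 [0.51052657 0.10965209 0.0910283 ] [-0.99977339  0.02128785] -0.03286032003455232 0.2319946572482339 0.0871775165627718
handle scene 244 [0.50813555 0.10695029 0.08320735] [0.47686566 0.09410232 0.07178689] [0.54282601 0.12391472 0.09015723]
scoop body rect ((0.5008659362792969, 0.11291031539440155), (0.05473225191235542, 0.10471183061599731), 75.47810363769531) [[0.44332063 0.09954674]
 [0.54468715 0.07329024]
 [0.55841124 0.1262739 ]
 [0.45704472 0.15253039]]
top 933 ((0.5233654379844666, 0.3191463053226471), 0.06291618943214417)
scene 432 ((0.5218368172645569, 0.319845974445343), 0.0648995041847229)
[((30, 5), 1.11), ((55, 35), 0.26), ((55, 40), 0.26), ((55, 45), 0.25), ((55, 50), 0.22), ((60, 35), 0.27), ((60, 40), 0.27), ((60, 45), 0.27), ((65, 35), 0.27), ((65, 40), 0.27), ((65, 45), 0.27), ((70, 30), 0.49), ((75, 15), 0.44), ((75, 20), 0.45), ((75, 25), 0.49), ((75, 30), 0.5), ((75, 35), 0.49)]
[((20, 50), 0.35), ((20, 55), 0.3), ((25, 55), 0.4), ((25, 60), 0.34), ((50, 115), 0.21), ((50, 120), 0.22), ((55, 35), 0.25), ((55, 40), 0.26), ((55, 45), 0.25), ((55, 50), 0.25), ((55, 55), 0.24), ((55, 85), 0.17), ((55, 90), 0.16), ((55, 120), 0.25), ((60, 35), 0.27), ((60, 40), 0.27), ((60, 45), 0.27), ((60, 50), 0.26), ((60, 55), 0.26), ((60, 60), 0.23), ((60, 65), 0.22), ((60, 70), 0.22), ((60, 75), 0.22), ((60, 80), 0.21), ((60, 85), 0.19), ((60, 90), 0.15), ((60, 115), 0.23), ((60, 120), 0.24), ((65, 35), 0.27), ((65, 40), 0.27), ((65, 45), 0.27), ((65, 50), 0.26), ((65, 55), 0.26), ((65, 120), 0.23), ((70, 115), 0.15), ((70, 120), 0.21), ((75, -35), 0.47), ((75, -25), 0.51), ((75, -20), 0.47), ((75, -15), 0.47), ((75, -5), 0.46), ((75, 120), 0.2)]
```

```bash
cat >> h.py <<'E'
def rot(yaw,tilt=0,flip=0):
    # scoop frame: yaw about z, mouth tipped down by tilt; tool: z down, y = +-scoop y
    S=R.from_euler('z',yaw,degrees=True)*R.from_euler('y',-tilt,degrees=True)
    M=np.array([[-1,0,0],[0,1,0],[0,0,-1]]).T if not flip else np.array([[1,0,0],[0,-1,0],[0,0,-1]]).T
    return S*R.from_matrix(M)
def to(p,Rt):
    o=telemetry.get_obs(); R0=R.from_rotvec(o['tool_rot'])
    print('turn',np.round((R0.inv()*Rt).as_rotvec(degrees=True)/30,3),'shift',np.round(R0.inv().apply(np.array(p)-o['tool_pos'])/.3,3), 't',o['t'])
E
python3 - <<'E'
from h import *
o=telemetry.get_obs(); print(R.from_rotvec(o['tool_rot']).as_matrix().round(3))
for f in(0,1): to([.509,.111,.16],rot(-14.5,0,f))
m=np.load('m0.npz')
for Q in(m['t'],m['s']):
    k=Q.reshape(-1,3); k=k[(k[:,2]>.15)&(k[:,2]<.3)&(k[:,0]>.45)&(k[:,0]<.7)&(k[:,1]>.28)&(k[:,1]<.6)]
    r=cv2.minAreaRect(k[:,:2].astype(np.float32)); print(cv2.boxPoints(r).round(3).tolist(),k[:,2].min())
E
```

```text
[[-0.927  0.375 -0.001]
 [ 0.375  0.927 -0.002]
 [ 0.    -0.002 -1.   ]]
turn [-0.004 -0.001 -0.252] shift [-1.434 -1.101  0.236] t 0.1
turn [-1.000e-03  5.000e-03  5.748e+00] shift [-1.434 -1.101  0.236] t 0.1
[[0.5550000071525574, 0.36399999260902405], [0.6620000004768372, 0.3610000014305115], [0.6650000214576721, 0.49399998784065247], [0.5590000152587891, 0.4959999918937683]] 0.18153002740281365
[[0.5509999990463257, 0.3619999885559082], [0.6600000262260437, 0.3610000014305115], [0.6629999876022339, 0.5979999899864197], [0.5529999732971191, 0.5989999771118164]] 0.18084593593360815
```

```bash
python3 -m pendant '[0,0,-0.125,-0.72,-0.55,0,1, 0,0,-0.25,-0.72,-0.55,0,1, 0,0,-0.25,-0.72,-0.55,0,1, 0,0,-0.25,-0.72,-0.55,0,1, 0,0,-0.25,-0.72,-0.55,0,1, 0,0,-0.25,-0.72,-0.55,0,1]' && python3 -c "
from h import *
to([.509,.111,.19],rot(-14.5))"
```

```text
t: 0.85
tool_pos: [0.3734, 0.344, 0.2309]
tool_rot: [-0.402, -3.115, 0.001]
contact_force: [-0.3, 0.3, 1.0]
opening: 0.0859
grip_force: 0.0
turn [-0.001 -0.001 -0.007] shift [-0.635 -0.636  0.136] t 0.85
```

```bash
python3 -m pendant '[0,0,0,-0.635,-0.636,0,1, 0,0,0,-0.635,-0.636,0,1, 0,0,0,-0.635,-0.636,0.07,1, 0,0,0,-0.635,-0.636,0.136,1, 0,0,0,-0.635,-0.636,0.136,1, 0,0,0,-0.635,-0.636,0.136,1, 0,0,0,-0.635,-0.636,0.136,1]' && python3 - <<'E'
from h import *
d=shot('wrist','w1.png'); np.savez('w1.npz',P=d['P']); P=d['P']
hsv=cv2.cvtColor(d['image'],cv2.COLOR_RGB2HSV)
h=(hsv[:,:,0]<15)&(hsv[:,:,1]>110)&(P[:,:,2]>.06)&(P[:,:,2]<.1)&(np.hypot(P[:,:,0]-.509,P[:,:,1]-.111)<.08)
r=cv2.minAreaRect(P[h][:,:2].astype(np.float32)); print(h.sum(),r,cv2.boxPoints(r).tolist(),np.percentile(P[h][:,2],[10,50,90]))
b=(P[:,:,2]>.012)&(P[:,:,2]<.06)&(np.hypot(P[:,:,0]-.503,P[:,:,1]-.111)<.08)
print(cv2.boxPoints(cv2.minAreaRect(P[b][:,:2].astype(np.float32))).tolist())
E
```

```text
t: 1.72
tool_pos: [0.5091, 0.114, 0.1907]
tool_rot: [-0.396, -3.116, -0.001]
contact_force: [-0.2, 0.5, -0.0]
opening: 0.0852
grip_force: 0.0
2022 ((0.5130918025970459, 0.10986652225255966), (0.015273071825504303, 0.06631743162870407), 75.76069641113281) [[0.4790734350681305, 0.11062072962522507], [0.5433533787727356, 0.09430847316980362], [0.5471101999282837, 0.10911231487989426], [0.4828302264213562, 0.1254245638847351]] [0.08228569 0.08427387 0.08543723]
[[0.44440147280693054, 0.10005142539739609], [0.5442559123039246, 0.07404307276010513], [0.5578829050064087, 0.12636175751686096], [0.45802849531173706, 0.15237009525299072]]
```

View pics/w1.png

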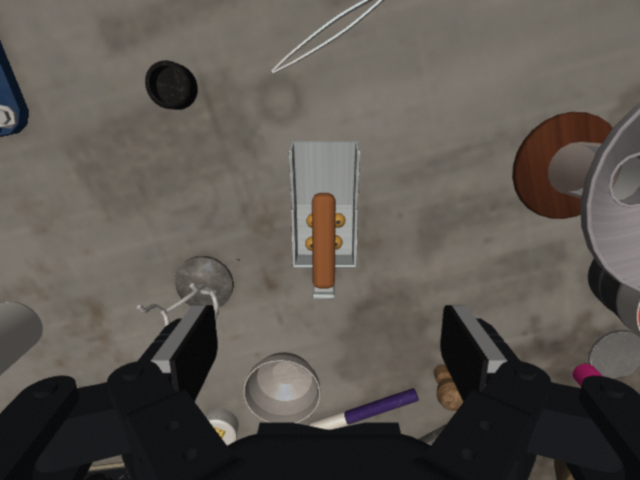

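The wrist picture shows the handle at (323,240), centred and lined up, with its mouth at the top and the four beads around it at (325,230). The space on both sides is clear.

```bash
python3 -m pendant '[0,0,0,0,-0.01,0.15,1, 0,0,0,0,-0.01,0.3,1, 0,0,0,0,-0.01,0.38,1, 0,0,0,0,-0.01,0.44,1, 0,0,0,0,-0.01,0.44,1, 0,0,0,0,-0.01,0.44,1, 0,0,0,0,-0.01,0.44,0.5, 0,0,0,0,-0.01,0.44,0.3, 0,0,0,0,-0.01,0.44,0, 0,0,0,0,-0.01,0.44,0, 0,0,0,0,-0.01,0.44,0, 0,0,0,0,-0.01,0.44,0]' 60
```

```text
t: 3.28
tool_pos: [0.5088, 0.11, 0.0588]
tool_rot: [0.398, 3.116, 0.001]
contact_force: [-0.0, 1.6, 1.4]
opening: 0.0146
grip_force: 58.9
```

```bash
python3 -m pendant '[0,0,0,0,0,-0.02,0, 0,0,0,0,0,-0.06,0, 0,0,0,0,0,-0.12,0, 0,0,0,0,0,-0.19,0, 0,0,0,0,0,-0.26,0, 0,0,0,0,0,-0.33,0, 0,0,0,0,0,-0.4,0, 0,0,0,0,0,-0.47,0, 0,0,0,0,0,-0.53,0, 0,0,0,0,0,-0.57,0, 0,0,0,0,0,-0.6,0, 0,0,0,0,0,-0.6,0]' && python3 - <<'E'
from h import *
shot('wrist','w2.png'); print(telemetry.get_obs()['q'].round(2))
to([.571,.265,.239],rot(-45))
E
```

```text
t: 4.78
tool_pos: [0.5088, 0.1098, 0.239]
tool_rot: [0.398, 3.115, 0.0]
contact_force: [-0.7, -0.7, -1.3]
opening: 0.015
grip_force: 58.5
[ 0.07 -0.21  1.85 -0.    1.5  -1.25]
turn [-1.000e-03 -1.000e-03  1.015e+00] shift [-0.072  0.553 -0.003] t 4.825
```

View pics/w2.png

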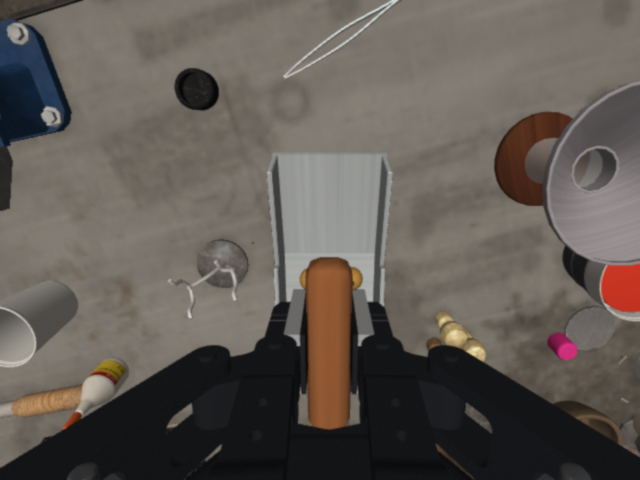

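The wrist picture shows the scoop held level and straight. Two beads are visible at (303,278) and (356,278), and the other two are under the handle.

```bash
python3 -m pendant '[0,0,0.03,0,0.02,0,0, 0,0,0.1,-0.01,0.06,0,0, 0,0,0.2,-0.02,0.12,0,0, 0,0,0.32,-0.03,0.19,0,0, 0,0,0.44,-0.04,0.26,0,0, 0,0,0.56,-0.05,0.33,0,0, 0,0,0.68,-0.06,0.4,0,0, 0,0,0.8,-0.065,0.46,0,0, 0,0,0.9,-0.07,0.51,0,0, 0,0,0.97,-0.072,0.54,0,0, 0,0,1,-0.072,0.553,0,0, 0,0,1,-0.072,0.553,0,0]' && python3 - <<'E'
from h import *
o=telemetry.get_obs(); print(o['q'].round(2))
F=np.array([.5225,.3195]); y=-44.5; ex=np.array([np.cos(np.radians(y)),np.sin(np.radians(y)),0]); ey=np.array([-ex[1],ex[0],0])
M=np.array([*F,.134])+ex*.013-ey*.004   # mouth target
def G(th):
    v=np.array([-.061,0,-.061])+np.array([0,0,0]); tcp=np.array([0,0,-.019])
    Q=R.from_euler('z',y,degrees=True)*R.from_euler('y',-th,degrees=True)
    return M+Q.apply(tcp-v)
for th in(0,10,15,20,25,30): print(th,G(th).round(3)); to(G(th),rot(y,th))
E
```

```text
t: 6.32
tool_pos: [0.5709, 0.2652, 0.2379]
tool_rot: [-1.19, -2.907, 0.001]
contact_force: [0.3, 0.7, -2.8]
opening: 0.0152
grip_force: 58.6
[ 0.32  0.06  1.59 -0.    1.49 -0.48]
0 [0.572 0.265 0.176]
turn [-0.002 -0.001 -0.001] shift [-0.005  0.003  0.206] t 6.325
10 [0.567 0.271 0.186]
turn [-0.002 -0.334 -0.001] shift [0.023 0.003 0.173] t 6.325
15 [0.563 0.274 0.19 ]
turn [-0.002 -0.501 -0.   ] shift [0.038 0.003 0.158] t 6.325
20 [0.56  0.277 0.194]
turn [-0.002 -0.667 -0.   ] shift [0.055 0.003 0.145] t 6.325
25 [0.556 0.281 0.198]
turn [-0.002 -0.834 -0.   ] shift [0.074 0.003 0.133] t 6.325
30 [0.552 0.285 0.201]
turn [-0.002 -1.001 -0.   ] shift [0.093 0.003 0.123] t 6.325
```

```bash
python3 -m pendant '[0,-0.1,0,0.003,0.003,0.02,0, 0,-0.25,0,0.015,0.003,0.06,0, 0,-0.4,0,0.028,0.003,0.1,0, 0,-0.45,0,0.033,0.003,0.13,0, 0,-0.5,0,0.038,0.003,0.15,0, 0,-0.57,0,0.045,0.003,0.15,0, 0,-0.667,0,0.055,0.003,0.145,0, 0,-0.75,0,0.064,0.003,0.139,0, 0,-0.834,0,0.074,0.003,0.133,0, 0,-0.9,0,0.081,0.003,0.13,0, 0,-1,0,0.093,0.003,0.123,0, 0,-1,0,0.093,0.003,0.123,0]' && python3 - <<'E'
from h import *
o=telemetry.get_obs(); print(o['q'].round(2))
d=optics.get_image('scene')['image'][110:220,160:310]; w=optics.get_image('wrist')['image']
a=cv2.resize(d,(600,440)); b=cv2.resize(w,(200,150)); c=np.zeros((590,600,3),np.uint8); c[:440]=a; c[440:,:200]=b
cv2.imwrite('pics/p3.png',c[:,:,::-1])
F=np.array([.5225,.3195]); y=-44.5; ex=np.array([np.cos(np.radians(y)),np.sin(np.radians(y)),0]); ey=np.array([-ex[1],ex[0],0])
M=np.array([*F,.134])+ex*.013-ey*.004
def G(th):
    Q=R.from_euler('z',y,degrees=True)*R.from_euler('y',-th,degrees=True); return M+Q.apply(np.array([.061,0,.042]))
for th in(30,40,50,58): to(G(th),rot(y,th))
E
```

```text
t: 7.82
tool_pos: [0.5518, 0.2856, 0.2015]
tool_rot: [1.002, 2.448, -0.268]
contact_force: [-0.7, -0.4, -1.3]
opening: 0.0148
grip_force: 58.7
[ 0.58  0.03  1.75 -0.53  1.28 -0.08]
turn [-0.    -0.001 -0.002] shift [ 0.003 -0.001  0.002] t 7.925
turn [-0.    -0.334 -0.002] shift [ 0.031 -0.001 -0.031] t 7.925
turn [-0.    -0.668 -0.002] shift [ 0.063 -0.001 -0.059] t 7.925
turn [-0.001 -0.934 -0.002] shift [ 0.093 -0.001 -0.077] t 7.925
```

View pics/p3.png

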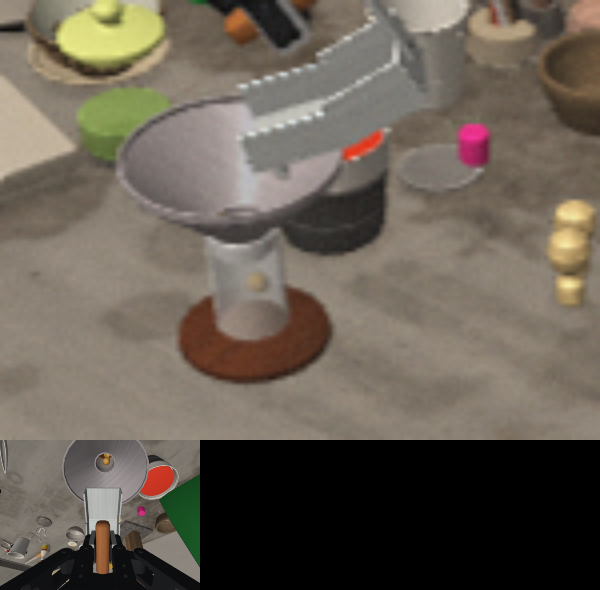

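The crop shows the mouth inside the funnel rim at (250,130) and a bead falling in the tube at (257,281). The wrist inset shows another bead at the bore. Nothing is touching, so I tip further.

```bash
python3 -m pendant '[0,-0.1,0,0.009,0,-0.009,0, 0,-0.2,0,0.018,0,-0.018,0, 0,-0.3,0,0.028,0,-0.028,0, 0,-0.4,0,0.037,0,-0.037,0, 0,-0.5,0,0.047,0,-0.045,0, 0,-0.5,0,0.047,0,-0.045,0, 0,-0.5,0,0.047,0,-0.045,0, 0,-0.5,0,0.047,0,-0.045,0]' && python3 - <<'E'
from h import *
o=telemetry.get_obs(); print(o['q'].round(2))
d=optics.get_image('scene')['image'][110:220,160:310]; w=optics.get_image('wrist')['image']
c=np.zeros((590,800,3),np.uint8); c[:293,:400]=cv2.resize(d,(400,293)); c[295:,:393]=cv2.resize(w,(393,295)); t=optics.get_image('top')['image'][170:310,70:210]; c[:390,405:795]=cv2.resize(t,(390,390))
cv2.imwrite('pics/p4.png',c[:,:,::-1])
E
```

```text
t: 8.93
tool_pos: [0.5389, 0.2982, 0.2069]
tool_rot: [0.907, 2.21, -0.374]
contact_force: [0.5, -0.9, -1.2]
opening: 0.0147
grip_force: 58.8
[ 0.71  0.06  1.79 -0.82  1.31  0.14]
```

View pics/p4.png

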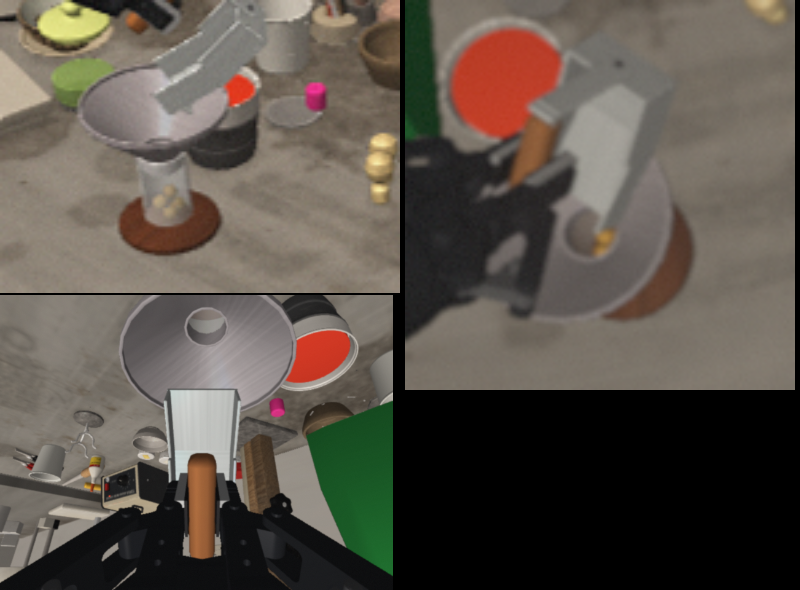

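The picture shows beads heaped in the tube's foot at (165,203) and no beads left in the scoop or on the cone. Now I raise, level and retreat.

```bash
python3 -c "
from h import *
to([.560,.277,.235],rot(-45,20)); to([.539,.298,.222],rot(-45,45))"
```

```text
turn [0.009 0.833 0.011] shift [-0.138 -0.001  0.004] t 9.075
turn [ 0.011 -0.     0.009] shift [-0.037  0.    -0.035] t 9.075
```

```bash
python3 -m pendant '[0,0,0,-0.03,0,-0.03,0, 0,0.1,0,-0.05,0,-0.045,0, 0,0.25,0,-0.08,0,-0.045,0, 0,0.4,0,-0.11,0,-0.035,0, 0,0.55,0,-0.125,0,-0.02,0, 0,0.7,0,-0.135,0,-0.005,0, 0,0.83,0,-0.138,0,0.004,0, 0,0.83,0,-0.138,0,0.004,0]' && python3 -c "
from h import *
to([.571,.265,.245],rot(-45,0))"
```

```text
t: 10.07
tool_pos: [0.561, 0.2765, 0.2364]
tool_rot: [1.067, 2.598, -0.188]
contact_force: [0.1, -0.6, -1.0]
opening: 0.0151
grip_force: 58.7
turn [0.005 0.673 0.011] shift [-0.058 -0.004 -0.009] t 10.075
```

```bash
python3 -m pendant '[0,0.2,0,-0.02,0,-0.01,0, 0,0.4,0,-0.04,0,-0.01,0, 0,0.6,0,-0.055,0,-0.01,0, 0,0.673,0.01,-0.058,0,-0.01,0, 0,0.673,0.01,-0.058,0,-0.01,0, 0,0.673,0.01,-0.058,0,-0.01,0]' && python3 -c "
from h import *
to([.509,.110,.21],rot(-14.5,0))"
```

```text
t: 10.82
tool_pos: [0.5701, 0.2672, 0.2431]
tool_rot: [-1.196, -2.904, -0.001]
contact_force: [0.0, 0.1, -1.8]
opening: 0.015
grip_force: 58.7
turn [ 1.000e-03 -2.000e-03 -1.009e+00] shift [-0.225 -0.515  0.11 ] t 10.825
```

```bash
python3 -m pendant '[0,0,-0.1,-0.02,-0.05,0,0, 0,0,-0.25,-0.05,-0.12,0,0, 0,0,-0.4,-0.09,-0.2,0.01,0, 0,0,-0.55,-0.13,-0.3,0.03,0, 0,0,-0.7,-0.17,-0.39,0.06,0, 0,0,-0.85,-0.2,-0.46,0.09,0, 0,0,-1,-0.225,-0.515,0.11,0, 0,0,-1,-0.225,-0.515,0.11,0, 0,0,-1,-0.225,-0.515,0.11,0]' && python3 - <<'E'
from h import *
to([.509,.110,.0585],rot(-14.5,0))
d=optics.get_image('scene')['image'][130:290,180:340]; w=optics.get_image('wrist')['image']; t=optics.get_image('top')['image'][200:300,80:180]
c=np.zeros((600,800,3),np.uint8); c[:400,:400]=cv2.resize(d,(400,400)); c[:400,400:]=cv2.resize(t,(400,400)); c[400:,:266]=cv2.resize(w,(266,200))
cv2.imwrite('pics/p5.png',c[:,:,::-1])
E
```

```text
t: 11.95
tool_pos: [0.5098, 0.1103, 0.2106]
tool_rot: [0.406, 3.115, 0.003]
contact_force: [0.2, -0.4, -0.7]
opening: 0.0148
grip_force: 58.8
turn [ 0.004 -0.    -0.012] shift [ 0.002 -0.003  0.507] t 11.95
```

View pics/p5.png

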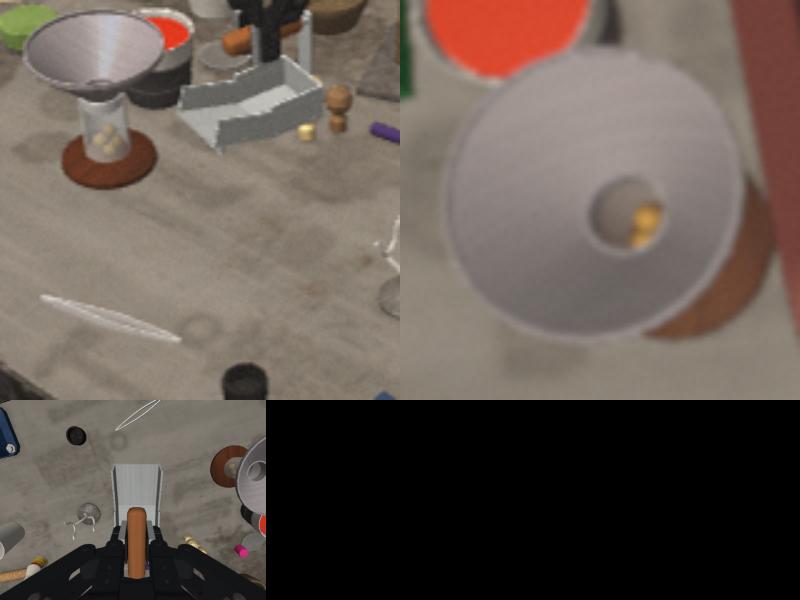

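The picture shows the scoop empty. The beads lie in the tube at (107,140), and the tube is upright where it was. Next I lower the scoop to its old spot.

```bash
python3 -m pendant '[0,0,0,0,0,0.06,0, 0,0,0,0,0,0.15,0, 0,0,0,0,0,0.25,0, 0,0,0,0,0,0.34,0, 0,0,0,0,0,0.41,0, 0,0,0,0,0,0.455,0, 0,0,0,0,0,0.48,0, 0,0,0,0,0,0.49,0, 0,0,0,0,0,0.498,0, 0,0,0,0,0,0.503,0, 0,0,0,0,0,0.503,0, 0,0,0,0,0,0.503,0]'
```

```text
t: 13.6
tool_pos: [0.5098, 0.1098, 0.0596]
tool_rot: [-0.406, -3.115, -0.003]
contact_force: [0.4, -0.4, -1.1]
opening: 0.015
grip_force: 58.8
```

```bash
python3 -m pendant '[0,0,0,0,0,0.002,0, 0,0,0,0,0,0.004,0, 0,0,0,0,0,0.004,0, 0,0,0,0,0,0.004,0, 0,0,0,0,0,0.004,0, 0,0,0,0,0,0.004,0]'
```

```text
t: 14.35
tool_pos: [0.5099, 0.11, 0.0587]
tool_rot: [-0.406, -3.115, -0.003]
contact_force: [-2.8, 1.8, 5.9]
opening: 0.0153
grip_force: 59.8
```

Contact with the bench, 6 N. Now I open and rise.

```bash
python3 -m pendant '[0,0,0,0,0,0,0.15, 0,0,0,0,0,0,0.3, 0,0,0,0,0,0,0.6, 0,0,0,0,0,0,0.8, 0,0,0,0,0,0,0.8, 0,0,0,0,0,0,0.8, 0,0,0,0,0,-0.03,0.8, 0,0,0,0,0,-0.1,0.8, 0,0,0,0,0,-0.25,0.8, 0,0,0,0,0,-0.4,0.8, 0,0,0,0,0,-0.55,0.8, 0,0,0,0,0,-0.55,0.8]' && python3 - <<'E'
from h import *
w=shot('wrist'); P=w['P']
b=(P[:,:,2]>.012)&(P[:,:,2]<.1)&(np.hypot(P[:,:,0]-.503,P[:,:,1]-.111)<.075)
hsv=cv2.cvtColor(w['image'],cv2.COLOR_RGB2HSV); h=b&(hsv[:,:,0]<15)&(hsv[:,:,1]>110)&(P[:,:,2]>.06)
print('handle z',np.percentile(P[h][:,2],[5,50,95]),P[h].mean(0))
d=optics.get_image('scene')['image'][130:290,180:340]; t=optics.get_image('top')['image'][200:300,80:280]
c=np.zeros((600,800,3),np.uint8); c[:400,:400]=cv2.resize(d,(400,400)); c[400:,:400]=cv2.resize(t,(400,200)); c[:300,400:]=cv2.resize(w['image'],(400,300))
cv2.imwrite('pics/p6.png',c[:,:,::-1])
E
```

```text
t: 15.85
tool_pos: [0.5124, 0.1098, 0.2293]
tool_rot: [0.404, 3.106, 0.006]
contact_force: [0.6, 0.6, -0.0]
opening: 0.0686
grip_force: 0.0
handle z [0.08193016 0.08428542 0.08576389] [0.5131122  0.11056655 0.08412785]
```

View pics/p6.png

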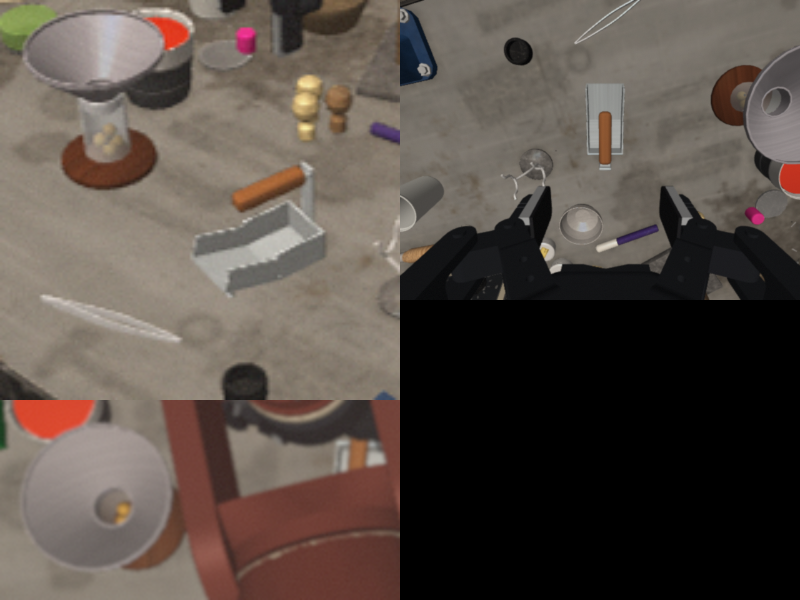

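The scoop sits flat, empty and released at (260,240). The beads are in the upright tube at (107,142), and none are on the bench.

```bash
python3 -c "
from station import ctrl; print(ctrl.finish_job())"
```

```text
the job is handed in; nothing more can be done
None
```

The job is handed in at about 16 s: the beads are in the tube (the pictures show them heaped there, with none in the scoop, on the funnel or on the bench, though I couldn't count all four), the empty scoop is flat on the bench and released, and the tube is still upright where it was.

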